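# Tip the walnuts from the travel-rail bin

### The job

Pull the orange bin up off its rail by its top tab, against the sprung catch, and stand it with its walnuts on the cork mat. Let go, take it again by its side walls, and tip its open front down about 45 degrees over the white bowl so that all three walnuts roll into the bowl. Then stand the empty bin upright on the cork mat again and let go, leaving the bowl, the blue bin, the mug, the jar and the white can where they are.

Things in the scene. Friction and masses are not known exactly. Their poses are not given: they have to be found in the camera images.
- bin: Orange hanging bin, 0.2 kg, open at the top and the front (-x end). Origin: centre of its underside; x points to its back, z up. 90 (x) by 58 (y) mm. Side walls 4 thick, outer faces y=+-29, 85 high from x=-23 to 45, 60 high ahead of that. The inner floor slopes 15 degrees up to the open front: walnuts stay in when level, roll out once tipped well past 15 degrees.
- bin_tab (a point): Middle of the orange bin's grip tab, at x=46, y=0, z=103 in the bin's frame. Tab: 10 mm thick (x), 36 wide (y), standing up from z=91 to 115, the top of the bin. It rises from the bin's hook (x=41 to 75, 50 wide, top z=91), which hangs over the rail with a lip behind it reaching 28 below the rail's top. Stiff, one piece with the bin.
- bin_lip (a point): Middle of the orange bin's pouring lip, the front edge of its sloping floor, at x=-45, y=0, z=29 mm in the bin's frame. Below it is the upright front face of the bin, down to z=0.
- stand: Fixed clip-rail stand: two wooden posts 139 mm high at y=+-119 carry an aluminium rail, with a second bar below. Origin on the counter under the rail's middle; x to the back, z up. Two bins hang on its front (-x), at y=+55 and -55 (within 5), orange and blue in either order, their origins at x=-59.5, z=50, their axes along the stand's. Wooden foot 12 high under them.
- rail_top (a point): Middle of the rail's top edge, 135 mm over the counter. Rail 16 thick (x), 226 long (y). At each place a sprung white roller in it sits over a ridge on the bin's back: lifting the bin straight up takes about 8 to 14 N in the first 10 mm, then its weight or less; it is clear of the rail after 35 mm.
- mat: Square cork mat fixed on the counter, 160 by 160 mm, 4 thick; origin at the centre of its underside.
- bowl: White bowl, loose, 0.45 kg, rim radius 75 mm, 55 high; origin at the centre of its underside.
- walnut0: Walnut, a brown ball of 30 mm diameter, 14 g, rolls freely; origin at its centre. Starts in the orange bin.
- walnut1: Second walnut, like the first.
- walnut2: Third walnut, like the first.
- bin2: Blue hanging bin, same shape, size and axes as the orange one, on the other place of the rail, its side wall about 52 mm from the orange one's; it stays there.
- mug: Blue mug with handle, 80 mm wide and 90 high, between the robot and the work; origin at the centre of its underside. Stays where it is.
- jar: Amber glass jar with steel cap, 64 mm wide, 95 high, between the robot and the work; origin at the centre of its underside. Stays where it is.
- salt: White can, 48 mm wide, 85 high, near right; origin at the centre of its underside. Stays where it is.
There are look-alikes about, which are no part of the job. Of the things that look like the bin, the middle-sized one is meant.

How it is judged:
By the outcome, as a careful person would: the job done as asked, in the order asked, and still so for the second after the job is handed in, with the robot touching nothing.
It also fails if it takes over 72 s, if anything falls off the work surface, if the arm or the gripper's body presses on something with over 40 N, if the wrist force passes 120 N, or if a joint passes its speed limit or range.

### The arm

A 6-joint arm with a two-finger parallel gripper is mounted at the origin on the work surface. World frame = base frame: x ahead of the robot, y to its left, z up, the work surface at z = 0. Lengths are in mm, angles in degrees, forces in N, time in s.
With the tool pointing down it reaches from about 350 to 850 mm from the base axis. Payload 8.1 kg.
Tool frame: the origin (TCP) lies on the centre line of the jaws, within the pads' length; the fingertips stand 14 mm ahead of it and the grasp point (between the pads) lies 5 mm behind it; z points along the fingers, y is the line along which they close (so a half turn about z gives the same grasp; the last joint's range is limited). The gripper opens to 85 mm and grips with 20 to 120 N. Pads are 22 mm wide; open, the fingers measure 114 mm over their backs; the gripper's body (76 mm by 85 mm) begins 54 mm behind the grasp point. The pads swing forward as they close: fully open they stand 13 mm farther back than shut.
Start: joints at [-79.378, 7.471, 85.268, -0, 87.261, -4.893], TCP at [160.522, -578.133, 245.292] pointing down, gripper open.
Joint ranges: [-169.43, 169.43], [-51.17, 129.36], [1.28, 143.12], [-76.62, 256.62], [0, 156.53], [-152.29, 152.29]. Speed limits (degrees/s): [136.94, 136.94, 159.86, 180, 180, 180].

### API

Orientations are given as [roll, pitch, yaw] about the fixed x, y, z axes, in that order (R = Rz(yaw) Ry(pitch) Rx(roll)).
In Python, from bench import sense, snapshot, camera_info, hand_in gives the robot as it stands. The module is installed in compiled form; this text tells all that it offers.
- The arm moves only by the tool apply_moves, never from a script. Its argument "deltas" is a list of rows, each a list of 7 numbers: the shift along the tool's x, y, z scaled (see below), then the turn, a rotation vector about the tool's x, y, z scaled (see below), then the opening, from 0 (shut) to 1 (fully open). In form: [[dx, dy, dz, ax, ay, az, claw], ...]. A call has 1 to 8 rows; each row shifts and turns the commanded pose from where the row before left it, along the tool's axes as they then stand; what a row does not reach is not made up. The controller multiplies each number of a shift by 0.03 m and each number of a turn by 0.08 rad. A row lasts 1/8 s, in which the tool goes at most 62.5 mm and 10.7 degrees, less where a joint would pass 70% of its speed; a pose out of reach is approached as far as the arm can. A call with a number of a shift or a turn outside -1 to 1 is refused whole. A call with a gripper value outside its range is refused whole. The fingers move at their own pace and stop on an object; "grip_force" is the grip in N (left out, the last holds). Time passes only in rows, so rows that do not move let the fingers close. It gives the time, the measured TCP pose, the force, the opening and the grip force at its end, in the units of the state.
- sense(): the state, without advancing time (a new reading comes with each control period).
- snapshot(name): name is "scene" or "top"; returns the picture (384x512x3 uint8, red, green, blue); there is no depth.
- camera_info(name): a dict with "vertical_fov" (degrees; the focal length in pixels is half the picture's height over the tangent of half this angle, whatever the lens; pixels are square), "cx", "cy" (the principal point, pixels), "k1" (the pictures are not rectified: a ray, as slopes to the right and down, at radius r is drawn at 1 + k1 r^2 times it, then the intrinsics apply), "origin" and "rotation" of the camera in the world. Camera axes: x right, y up, looking along -z (the intrinsics and any distortion apply to the point x, -y, -z); pixel columns grow to the right and rows downward; lengths in mm; the calibration is good to about 2 mm. A picture is of the moment at which its call begins. camera_info takes no time and is no camera call.
- hand_in(): hands the job in; it is judged then, once.
The state is a dict: "time": time; "joint_pos": joint angles; "qd": joint speeds; "joint_efforts": joint torques, N m; "tool_pos": TCP position; "tcp_rot": TCP orientation; "ft_force": force on the tool from outside, world axes, zero at the start; "wrist_torque": the same for the moment, N m; "finger_gap": finger opening in mm; "grip_force": force on a finger pad.
Only numpy, scipy, OpenCV 4.12 (cv2) and the standard library are available. Lean on these libraries where they do the work, as an engineer would, in place of code of your own. Each camera call takes 0.05 s, during which the arm holds its last target. There are 200 camera calls.

## Working session

There is one attempt and no reset: what is moved stays moved. The work goes in short steps, Python scripts to look and compute and a tool call to move; the robot and the scene stay as the last step left them, time stands still between calls to the robot, and variables do not carry over. Pictures are saved under pics/ and viewed, at most 10 in all, crops included, and the job is handed in when it is done.

Besides the shell and the picture viewer there is one more tool, called after "Emit:" as a command line: name --pt "numbers of a row" for each row, then --argument value for the rest. apply_moves: Moves the arm, as the interface text tells. Its arguments: {"type":"object","properties":{"deltas":{"type":"array"},"grip_force":{"type":"number"}},"required":["deltas"]}

```bash
mkdir -p pics
python3 - <<'E'
from bench import *
import cv2,json
for n in("scene","top"):
    im=snapshot(n); cv2.imwrite(f"pics/{n}0.png",cv2.resize(im[:,:,::-1],(800,600),interpolation=cv2.INTER_CUBIC)); cv2.imwrite(f"pics/{n}0_raw.png",im[:,:,::-1])
    print(n,camera_info(n))
print(sense())
E
```

```text
scene {'vertical_fov': 46.0595244682756, 'cx': 261.40012128284116, 'cy': 195.1582732011499, 'k1': -0.08261011319618741, 'origin': array([1198.238806  ,   25.82896327, 1044.37248644]), 'rotation': array([40.34363388,  1.11486575, 91.37291792])}
top {'vertical_fov': 46.341172201861454, 'cx': 256.9251933964984, 'cy': 193.47166114574398, 'k1': -0.05624863737461097, 'origin': array([ 303.34675093,    6.45451303, 1246.95765878]), 'rotation': array([  6.60060356,  -0.24560195, -90.49018948])}
{'time': 0.1, 'joint_pos': array([-7.93778628e+01,  7.50925768e+00,  8.53226574e+01,  2.15899513e-03,
        8.72594205e+01, -4.89202360e+00]), 'qd': array([ 0.099137  , -0.09269107, -0.08940955, -0.06867985, -0.01910987,
        0.01865311]), 'joint_efforts': array([ 1.61301279e-03, -5.70953321e+01, -5.01942158e+01, -5.24245615e-05,
        8.16751941e-03, -1.92623406e-05]), 'tool_pos': array([ 160.44726749, -577.68149757,  244.36883544]), 'tcp_rot': array([-1.79909181e+02, -9.93743539e-03,  1.55140480e+01]), 'ft_force': array([-0.4612095 , -0.77284162, -0.57889777]), 'wrist_torque': array([-0.03900215,  0.01332529, -0.00224827]), 'grip_force': 0.0, 'finger_gap': 85.50771894574679}
```

View pics/scene0.png

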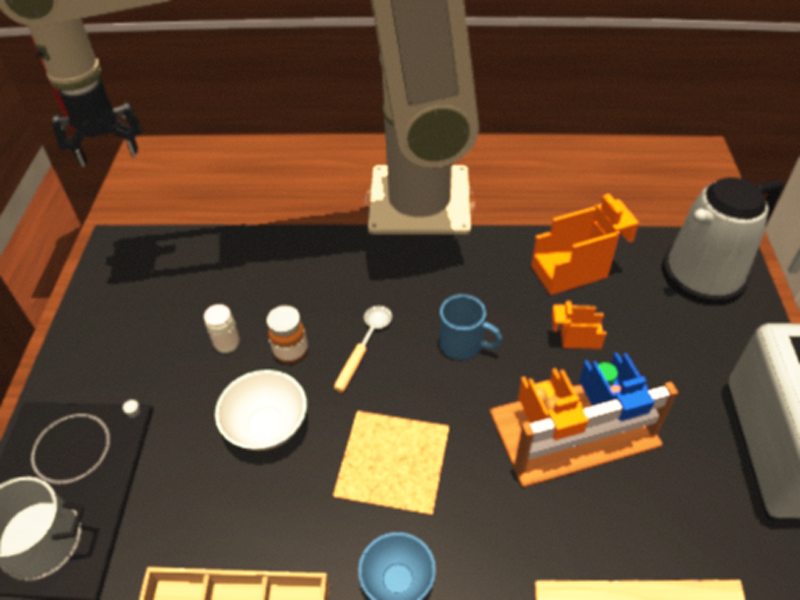

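View pics/top0.png

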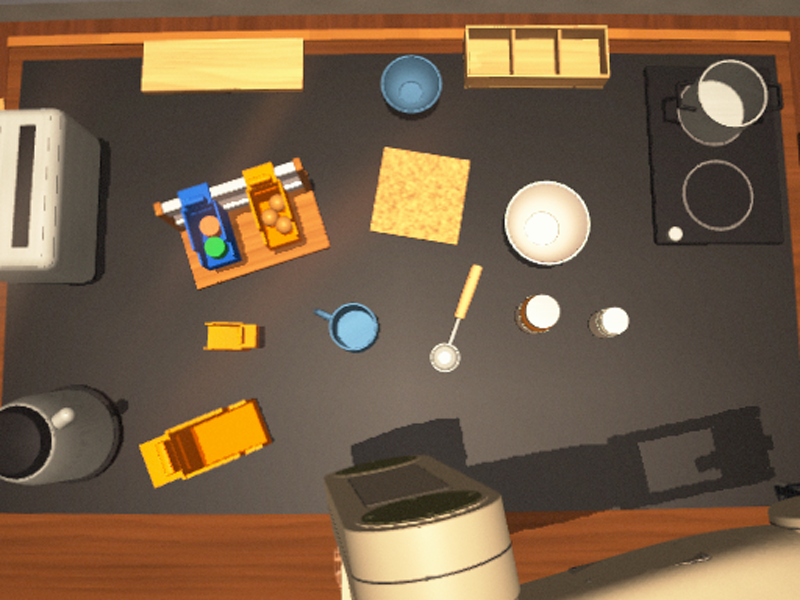

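Three orange bin-like things in the top view (800 px scale): the large one at (205,440), the small one at (233,336), and the middle-sized one on the rail at (270,205), holding three walnuts. The rail one fits the description. I'll confirm that in a crop and take the measuring points from it.

Run:
```python
import cv2,numpy as np
a=cv2.imread("pics/top0_raw.png")[90:190,90:220]   # 130x100
b=cv2.imread("pics/scene0_raw.png")[220:315,305:440] #135x95
a=cv2.resize(a,(780,600),interpolation=cv2.INTER_CUBIC)
b=cv2.resize(b,(800,563),interpolation=cv2.INTER_CUBIC)
cv2.imwrite("pics/ca.png",a);cv2.imwrite("pics/cb.png",b)
```

```text
(no output)
```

View pics/ca.png

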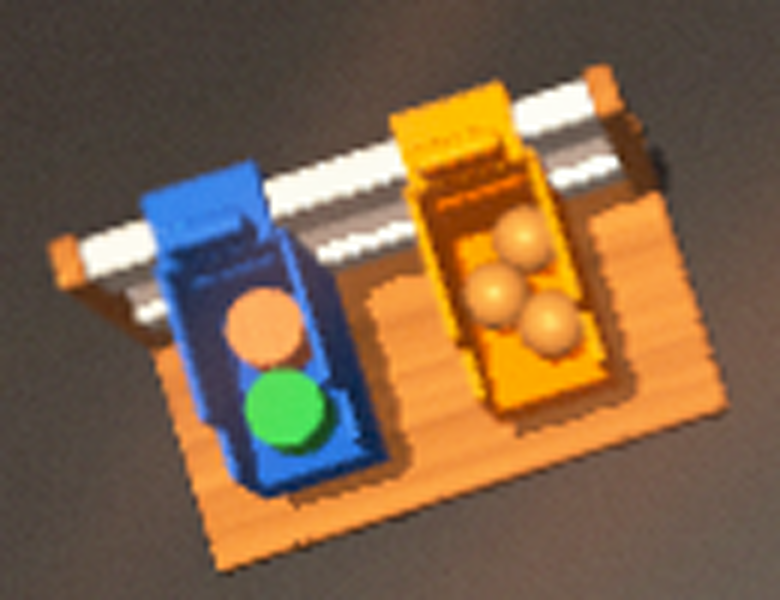

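View pics/cb.png

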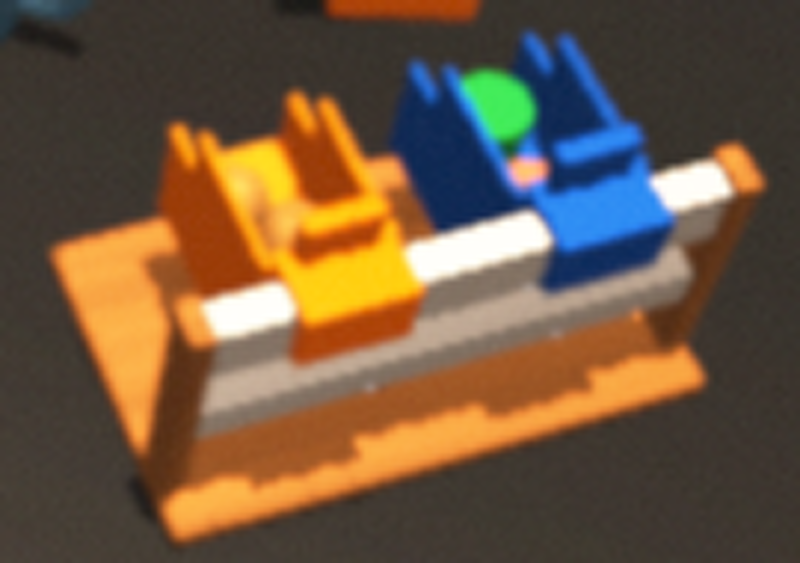

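The crops confirm it: the orange bin on the rail, three walnuts inside, at stand place −y (right side in the top view). Next I fit the poses from points in both views.

```bash
cat > h.py <<'E'
import numpy as np
from scipy.spatial.transform import Rotation as R
from scipy.optimize import least_squares
from bench import camera_info
def proj(cam,P):
    c=camera_info(cam); p=(np.atleast_2d(P)-c["origin"])@R.from_euler("xyz",c["rotation"],degrees=True).as_matrix()
    s=np.c_[p[:,0],-p[:,1]]/-p[:,2:]; f=192/np.tan(np.radians(c["vertical_fov"])/2)
    return s*(1+c["k1"]*(s**2).sum(1,keepdims=True))*f+[c["cx"],c["cy"]]
def pose(x,y,yaw,P,z=0): return R.from_euler("z",yaw,degrees=True).apply(np.atleast_2d(P))+[x,y,z]
def point(cam,px,z):
    return np.r_[least_squares(lambda q:(proj(cam,[q[0],q[1],z])-px).ravel(),[550,0]).x,z]
E
cat > m.py <<'E'
from h import *
np.set_printoptions(precision=1,suppress=True)
un=lambda p,s,o:(np.array(p,float)+.5)/s-.5+o
A=[((67,262),(0,119,139),0),((600,88),(0,-119,139),0),((390,117),(75,25,91),1),((502,82),(75,-25,91),1),((490,415),(-45,29,0+29),1),((607,378),(-45,-29,29),1)]
B=[((195,320),(0,-119,139),0),((742,166),(0,119,139),0),((300,330),(75,-25,91),1),((422,290),(75,25,91),1),((293,362),(75,-25,57),1),((415,330),(75,25,57),1)]
def res(q):
    r=[]
    for cam,L,s,o in(("top",A,6,[90,90]),("scene",B,800/135,[305,220])):
        P=np.array([np.array(p,float)+(b*np.array([-59.5,-55+q[3],50])) for _,p,b in L])
        r.append(proj(cam,pose(*q[:3],P))-np.array([un(u,s,np.array(o)) for u,_,_ in L]))
    return np.vstack(r)
s=least_squares(lambda q:res(q).ravel(),[650,250,20,0],loss="soft_l1")
print("stand",s.x);print(res(s.x))
print("bin",pose(*s.x[:3],[[-59.5,-55+s.x[3],50],[-13.5,-55+s.x[3],153]]))
u8=lambda p:un(p,1.5625,0)
mt=[(385,147),(470,159),(458,244),(371,230)]; ms=[(334,496),(434,512),(449,425),(358,412)]
print("mat top",[point("top",u8(p),4)[:2] for p in mt]);print("mat scene",[point("scene",u8(p),4)[:2] for p in ms])
for n,t,sc,z in(("bowl",(547,222),(262,409),55),("mug",(353,327),(463,318),90),("jar",(543,313),(285,318),95),("salt",(614,321),(218,318),85)):
    print(n,point("top",u8(t),z)[:2],point("scene",u8(sc),z)[:2])
E
python3 m.py
```

```text
stand [626.4 283.8  17.4   0.2]
[[-0.4 -0.8]
 [ 0.1  0. ]
 [-0.2 -0.1]
 [-0.1 -0.2]
 [-0.5 -0.6]
 [ 0.9 -1. ]
 [ 0.  -0.9]
 [-0.5 -0.4]
 [ 0.9 -1.8]
 [ 0.2 -0.6]
 [-0.   0.3]
 [-1.2  0.2]]
bin [[586.  213.7  50. ]
 [629.9 227.5 153. ]]
mat top [array([735.1,  28.2]), array([ 711.3, -127.6]), array([ 552.7, -102.6]), array([579.6,  54.3])]
mat scene [array([ 712.9, -124.6]), array([737.2,  33.9]), array([580.6,  59. ]), array([556.8, -97.1])]
bowl [ 580.5 -254.1] [ 585.  -250.5]
mug [397.1  81.3] [416.7  83.3]
jar [ 417.3 -233.5] [ 423.4 -227.9]
salt [ 403.8 -354.9] [ 416.3 -351.2]
```

```bash
cat > plan.py <<'E'
from h import *
import json
from bench import sense
def down(yaw): return R.from_euler("xyz",[180,0,yaw],degrees=True)
def cur():
    s=sense(); return np.array(s["tool_pos"]),R.from_euler("xyz",s["tcp_rot"],degrees=True)
def rows(start,goal,n,claw,ease=True):
    """rows of moves from start to goal pose (pos, Rot) in n rows, rounded; returns the pose reached"""
    p,r=np.array(start[0]),start[1]; p0,r0=start; rv=(r0.inv()*goal[1]).as_rotvec(); out=[]
    for i in range(1,n+1):
        u=i/n
        if ease: k=min(3,n//3) or 1; f=lambda t:(t*t/(2*k) if t<k else t-k/2 if t<=n-k else n-k-(n-t)**2/(2*k)); u=f(i)/(n-k)
        tp=p0+(goal[0]-p0)*u; tr=r0*R.from_rotvec(rv*u)
        d=np.round(r.inv().apply(tp-p)/30,2); a=np.round((r.inv()*tr).as_rotvec()/.08,2)
        p=p+r.apply(d*30); r=r*R.from_rotvec(a*.08); out.append([*map(float,d+0.),*map(float,a+0.),claw])
    m=np.abs(np.array(out)[:,:6]).max()
    for i in range(0,n,8): print(json.dumps(out[i:i+8]).replace(" ",""))
    print("max",m,"end",p.round(1),r.as_euler("xyz",degrees=True).round(1)); return p,r
E
python3 - <<'E'
from plan import *
a=rows(cur(),(np.array([630,227.5,235]),down(107.4)),36,0.5)
b=rows(a,(np.array([630,227.5,160]),down(107.4)),8,0.5)
E
```

```text
[[0.11,-0.11,0.0,0.0,0.0,-0.1,0.5],[0.34,-0.33,0.01,0.0,0.0,-0.3,0.5],[0.58,-0.52,0.01,0.0,0.0,-0.51,0.5],[0.72,-0.61,0.01,0.0,0.0,-0.61,0.5],[0.75,-0.57,0.01,0.0,0.0,-0.61,0.5],[0.78,-0.53,0.01,0.0,0.0,-0.6,0.5],[0.8,-0.5,0.01,0.0,0.0,-0.61,0.5],[0.82,-0.45,0.01,0.0,0.0,-0.61,0.5]]
[[0.85,-0.42,0.01,0.0,0.0,-0.61,0.5],[0.86,-0.37,0.01,0.0,-0.01,-0.6,0.5],[0.88,-0.33,0.01,0.0,0.0,-0.61,0.5],[0.9,-0.29,0.01,0.0,0.0,-0.61,0.5],[0.91,-0.24,0.01,0.0,0.0,-0.61,0.5],[0.92,-0.2,0.01,-0.01,0.0,-0.6,0.5],[0.93,-0.16,0.01,0.0,0.0,-0.61,0.5],[0.93,-0.11,0.01,0.0,0.0,-0.61,0.5]]
[[0.94,-0.06,0.01,0.0,0.0,-0.61,0.5],[0.94,-0.02,0.01,0.0,0.0,-0.6,0.5],[0.95,0.03,0.01,0.0,0.0,-0.61,0.5],[0.93,0.08,0.01,0.0,0.0,-0.61,0.5],[0.94,0.12,0.01,0.0,0.0,-0.61,0.5],[0.93,0.16,0.01,0.0,0.0,-0.6,0.5],[0.91,0.21,0.01,0.0,0.0,-0.61,0.5],[0.91,0.25,0.01,0.0,0.0,-0.61,0.5]]
[[0.89,0.3,0.01,0.0,0.0,-0.61,0.5],[0.88,0.34,0.01,0.0,0.0,-0.6,0.5],[0.86,0.38,0.01,0.0,0.0,-0.61,0.5],[0.84,0.43,0.01,0.0,0.0,-0.61,0.5],[0.82,0.46,0.01,0.0,0.0,-0.61,0.5],[0.8,0.51,0.01,0.0,-0.01,-0.6,0.5],[0.77,0.54,0.01,0.0,0.0,-0.61,0.5],[0.74,0.58,0.0,0.0,0.0,-0.61,0.5]]
[[0.71,0.61,0.01,0.0,0.0,-0.61,0.5],[0.57,0.54,0.01,0.0,0.0,-0.5,0.5],[0.33,0.34,0.01,0.0,0.0,-0.31,0.5],[0.11,0.11,0.0,0.0,0.0,-0.1,0.5]]
max 0.95 end [629.9 227.6 234.9] [-180.     0.   107.4]
[[0.0,0.0,0.1,0.0,0.0,0.0,0.5],[0.0,0.0,0.32,0.0,0.0,0.0,0.5],[0.0,0.0,0.41,0.0,0.0,0.0,0.5],[0.0,0.0,0.42,0.0,0.0,0.0,0.5],[0.0,0.0,0.42,0.0,0.0,0.0,0.5],[0.0,0.0,0.41,0.0,0.0,0.0,0.5],[0.0,0.0,0.31,0.0,0.0,0.0,0.5],[0.0,0.0,0.11,0.0,0.0,0.0,0.5]]
max 0.42 end [629.9 227.5 159.9] [-180.     0.   107.4]
```

Emit:
apply_moves --pt "0.1 -0.1 0 0 0 -0.1 0.5" --pt "0.35 -0.35 0 0 0 -0.3 0.5" --pt "0.6 -0.5 0 0 0 -0.5 0.5" --pt "0.7 -0.6 0 0 0 -0.6 0.5" --pt "0.75 -0.55 0 0 0 -0.6 0.5" --pt "0.8 -0.55 0 0 0 -0.6 0.5" --pt "0.8 -0.5 0 0 0 -0.6 0.5" --pt "0.8 -0.45 0 0 0 -0.6 0.5"

```text
time: 1.1
tool_pos: [254.2, -418.7, 245.3]
tcp_rot: [180.0, -0.0, 33.6]
ft_force: [0.9, 1.2, -0.3]
finger_gap: 42.8
grip_force: 0.0
```

Emit:
apply_moves --pt "0.85 -0.4 0 0 0 -0.6 0.5" --pt "0.85 -0.35 0 0 0 -0.6 0.5" --pt "0.9 -0.35 0 0 0 -0.6 0.5" --pt "0.9 -0.3 0 0 0 -0.6 0.5" --pt "0.9 -0.25 0 0 0 -0.6 0.5" --pt "0.9 -0.2 0 0 0 -0.6 0.5" --pt "0.95 -0.15 0 0 0 -0.6 0.5" --pt "0.95 -0.1 0 0 0 -0.6 0.5"

```text
time: 2.1
tool_pos: [369.3, -224.1, 245.3]
tcp_rot: [180.0, -0.0, 55.6]
ft_force: [-0.2, -0.7, 0.4]
finger_gap: 42.6
grip_force: 0.0
```

Emit:
apply_moves --pt "0.95 -0.05 0 0 0 -0.6 0.5" --pt "0.95 0 0 0 0 -0.6 0.5" --pt "0.95 0.05 0 0 0 -0.6 0.5" --pt "0.95 0.1 0 0 0 -0.6 0.5" --pt "0.95 0.1 0 0 0 -0.6 0.5" --pt "0.95 0.15 0 0 0 -0.6 0.5" --pt "0.9 0.2 0 0 0 -0.6 0.5" --pt "0.9 0.25 0 0 0 -0.6 0.5"

```text
time: 3.1
tool_pos: [486.4, -29.5, 245.3]
tcp_rot: [180.0, -0.0, 77.6]
ft_force: [-0.1, -1.0, -0.7]
finger_gap: 42.7
grip_force: 0.0
```

Emit:
apply_moves --pt "0.9 0.3 0 0 0 -0.6 0.5" --pt "0.9 0.35 0 0 0 -0.6 0.5" --pt "0.85 0.4 0 0 0 -0.6 0.5" --pt "0.85 0.4 0 0 0 -0.6 0.5" --pt "0.8 0.45 0 0 0 -0.6 0.5" --pt "0.8 0.5 0 0 0 -0.6 0.5" --pt "0.5 0.4 0 0 0 -0.6 0.5" --pt "0.3 0.3 0 0 0 -0.6 0.5"

```text
time: 4.1
tool_pos: [592.3, 141.4, 245.3]
tcp_rot: [-180.0, -0.0, 99.6]
ft_force: [-0.1, -0.8, -0.0]
finger_gap: 43.1
grip_force: 0.0
```

Run:
```python
from plan import *
a=rows(cur(),(np.array([630,227.5,205]),down(107.4)),8,0.5)
```

```text
[[0.11,0.07,0.06,0.0,0.0,-0.07,0.5],[0.33,0.22,0.16,0.0,0.0,-0.21,0.5],[0.42,0.29,0.23,0.0,0.0,-0.29,0.5],[0.43,0.31,0.22,0.0,0.0,-0.28,0.5],[0.41,0.32,0.22,0.0,0.0,-0.28,0.5],[0.41,0.32,0.23,0.0,0.0,-0.28,0.5],[0.3,0.25,0.17,0.0,0.0,-0.22,0.5],[0.1,0.09,0.05,0.0,0.0,-0.07,0.5]]
max 0.43 end [630.1 227.5 205.1] [-180.    -0.   107.4]
```

Emit:
apply_moves --pt "0.1 0.05 0.05 0 0 -0.05 0.5" --pt "0.35 0.2 0.15 0 0 -0.2 0.5" --pt "0.4 0.3 0.25 0 0 -0.3 0.5" --pt "0.45 0.3 0.2 0 0 -0.3 0.5" --pt "0.4 0.3 0.2 0 0 -0.3 0.5" --pt "0.4 0.35 0.25 0 0 -0.3 0.5" --pt "0.3 0.25 0.2 0 0 -0.2 0.5" --pt "0.1 0.1 0.05 0 0 -0.05 0.5"

```text
time: 5.1
tool_pos: [630.2, 226.4, 203.8]
tcp_rot: [-179.9, -0.0, 107.3]
ft_force: [-0.7, -1.1, 0.0]
finger_gap: 42.5
grip_force: 0.0
```

Run:
```python
from plan import *
import cv2
from bench import snapshot
a=rows(cur(),(np.array([630,227.5,160]),down(107.4)),6,0.5)
im=snapshot("scene")[190:305,300:450]; cv2.imwrite("pics/s1.png",cv2.resize(im[:,:,::-1],(780,598),interpolation=cv2.INTER_CUBIC))
print((proj("scene",[[630,227.5,160],[630,227.5,190]])-[300,190])*5.2)
```

```text
[[0.0,0.0,0.09,0.0,0.0,0.0,0.5],[0.01,0.0,0.27,0.0,0.0,-0.01,0.5],[0.01,0.0,0.37,-0.01,0.0,-0.01,0.5],[0.01,0.01,0.36,0.0,0.0,0.0,0.5],[0.0,0.0,0.28,0.0,0.0,-0.01,0.5],[0.01,0.0,0.09,-0.01,0.0,0.0,0.5]]
max 0.37 end [630.1 227.6 160. ] [180.   -0.  107.4]
[[323.46915791 343.52421906]
 [334.05055794 305.93619823]]
```

View pics/s1.png

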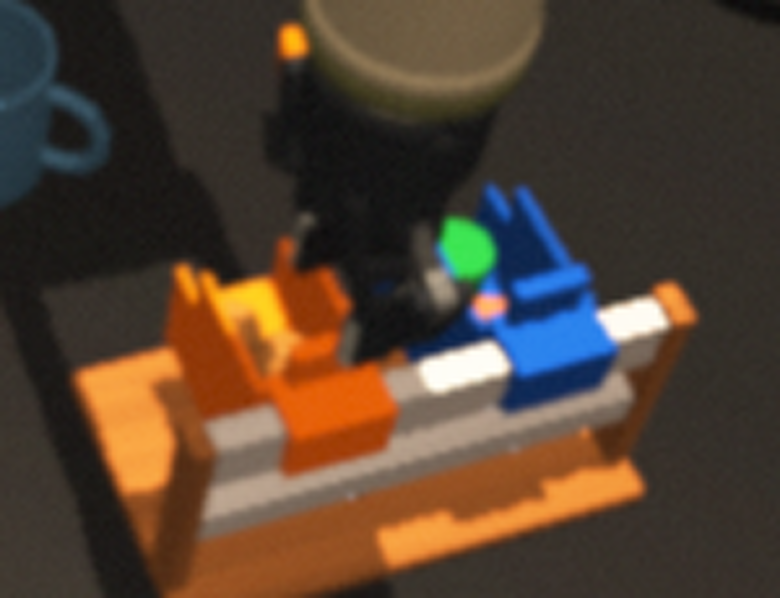

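The open fingers stand over the hook: rear fingertip at (350,345), tab predicted at (323,343). They are aligned, so I descend, close and check the gap.

Emit:
apply_moves --pt "0 0 0.1 0 0 0 0.5" --pt "0 0 0.3 0 0 0 0.5" --pt "0 0 0.35 0 0 0 0.5" --pt "0 0 0.35 0 0 0 0.5" --pt "0 0 0.25 0 0 0 0.5" --pt "0 0 0.1 0 0 0 0.5" --pt "0 0 0 0 0 0 0.5"

```text
time: 6.02
tool_pos: [630.2, 225.6, 161.1]
tcp_rot: [-180.0, -0.0, 107.2]
ft_force: [-0.1, 0.1, -0.6]
finger_gap: 42.6
grip_force: 0.0
```

Emit:
apply_moves --pt "0 0 0 0 0 0 0.3" --pt "0 0 0 0 0 0 0.1" --pt "0 0 0 0 0 0 0" --pt "0 0 0 0 0 0 0" --pt "0 0 0 0 0 0 0" --grip_force 30

```text
time: 6.65
tool_pos: [630.3, 225.6, 162.0]
tcp_rot: [180.0, 0.0, 107.2]
ft_force: [-3.4, -1.4, 5.3]
finger_gap: 9.4
grip_force: 31.9
```

Emit:
apply_moves --pt "0 0 0 0 0 0 0" --pt "0 0 0 0 0 0 0" --grip_force 70

```text
time: 6.9
tool_pos: [630.3, 225.6, 162.0]
tcp_rot: [180.0, 0.0, 107.2]
ft_force: [-4.5, -2.2, 7.0]
finger_gap: 8.3
grip_force: 69.5
```

Gap of about 9 mm and 70 N grip: the tab is held. Now I lift straight up.

Emit:
apply_moves --pt "0 0 -0.05 0 0 0 0" --pt "0 0 -0.1 0 0 0 0" --pt "0 0 -0.1 0 0 0 0" --pt "0 0 -0.1 0 0 0 0" --pt "0 0 -0.1 0 0 0 0" --pt "0 0 -0.1 0 0 0 0"

```text
time: 7.65
tool_pos: [629.7, 225.5, 179.4]
tcp_rot: [-179.9, 0.0, 107.2]
ft_force: [-8.6, -3.3, 3.0]
finger_gap: 8.4
grip_force: 70.7
```

Emit:
apply_moves --pt "0 0 -0.15 0 0 0 0" --pt "0 0 -0.2 0 0 0 0" --pt "0 0 -0.25 0 0 0 0" --pt "0 0 -0.3 0 0 0 0" --pt "0 0 -0.3 0 0 0 0" --pt "0 0 -0.25 0 0 0 0" --pt "0 0 -0.2 0 0 0 0" --pt "0 0 -0.1 0 0 0 0"

```text
time: 8.65
tool_pos: [630.4, 225.7, 230.7]
tcp_rot: [180.0, -0.0, 107.2]
ft_force: [0.6, 0.5, -2.6]
finger_gap: 7.9
grip_force: 69.9
```

Run:
```python
import cv2
from bench import snapshot
im=snapshot("scene")[150:315,290:445]; cv2.imwrite("pics/s2.png",cv2.resize(im[:,:,::-1],(558,594),interpolation=cv2.INTER_CUBIC))
```

```text
(no output)
```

View pics/s2.png

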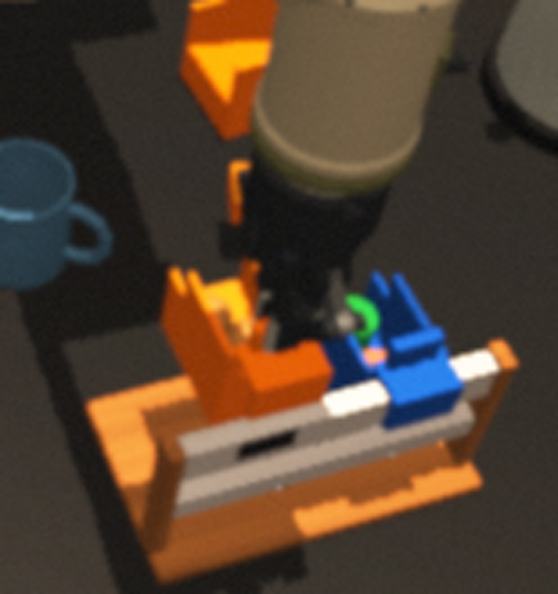

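The bin is clear of the rail with its walnuts inside, and the force shows just its weight (2.6 N). Next: carry it toward the mat, clear the stand, then turn.

Run:
```python
from plan import *
a=rows(cur(),(np.array([648,100,232]),down(107.2)),8,0)
b=rows(a,(np.array([686,-50,190]),down(70)),16,0)
c=rows(b,(np.array([686,-50,124]),down(70)),8,0)
```

```text
[[-0.17,-0.03,0.0,0.0,0.0,0.0,0],[-0.53,-0.08,-0.01,0.0,0.0,0.0,0],[-0.69,-0.12,0.0,0.0,0.0,0.0,0],[-0.7,-0.11,-0.01,0.0,0.0,0.0,0],[-0.69,-0.11,0.0,0.0,0.0,0.0,0],[-0.7,-0.12,-0.01,0.01,0.0,0.0,0],[-0.52,-0.08,0.0,0.0,0.0,0.0,0],[-0.17,-0.03,0.0,0.0,0.0,0.0,0]]
max 0.7 end [647.9 100.1 231.9] [-180.     0.   107.2]
[[-0.07,0.0,0.02,0.0,0.0,0.1,0],[-0.19,-0.01,0.05,0.0,0.0,0.32,0],[-0.34,-0.01,0.09,0.0,0.0,0.52,0],[-0.39,0.01,0.11,0.0,0.0,0.62,0],[-0.4,0.03,0.11,0.0,0.0,0.62,0],[-0.39,0.05,0.1,0.0,0.0,0.63,0],[-0.39,0.07,0.11,0.0,0.0,0.62,0],[-0.39,0.09,0.11,0.0,0.0,0.63,0]]
[[-0.38,0.1,0.11,0.0,0.0,0.62,0],[-0.38,0.13,0.1,0.0,0.0,0.62,0],[-0.37,0.14,0.11,0.0,0.0,0.63,0],[-0.36,0.17,0.11,0.0,0.0,0.62,0],[-0.36,0.18,0.1,0.0,0.0,0.63,0],[-0.28,0.16,0.09,0.0,0.0,0.52,0],[-0.17,0.11,0.06,0.0,0.0,0.31,0],[-0.05,0.03,0.02,0.0,0.0,0.1,0]]
max 0.63 end [685.9 -49.8 189.9] [-180.    0.   70.]
[[0.0,0.0,0.09,0.0,0.0,0.0,0],[0.0,0.0,0.28,0.0,0.0,0.0,0],[0.0,0.0,0.36,0.0,0.0,0.0,0],[0.0,0.0,0.37,0.0,0.0,0.0,0],[0.0,0.0,0.36,0.0,0.0,0.0,0],[0.0,0.0,0.37,0.0,0.0,0.0,0],[0.0,0.0,0.27,0.0,0.0,0.0,0],[0.0,0.01,0.1,0.0,0.0,0.0,0]]
max 0.37 end [686.2 -49.9 123.9] [-180.    0.   70.]
```

Emit:
apply_moves --pt "-0.15 -0.05 0 0 0 0 0" --pt "-0.5 -0.1 0 0 0 0 0" --pt "-0.7 -0.1 0 0 0 0 0" --pt "-0.7 -0.1 0 0 0 0 0" --pt "-0.7 -0.1 0 0 0 0 0" --pt "-0.7 -0.1 0 0 0 0 0" --pt "-0.5 -0.1 0 0 0 0 0" --pt "-0.2 0 0 0 0 0 0"

```text
time: 9.7
tool_pos: [648.6, 99.7, 230.3]
tcp_rot: [-180.0, -0.0, 107.1]
ft_force: [0.5, 0.0, -2.8]
finger_gap: 8.1
grip_force: 69.9
```

Emit:
apply_moves --pt "-0.1 0 0 0 0 0.1 0" --pt "-0.2 0 0.05 0 0 0.3 0" --pt "-0.35 0 0.1 0 0 0.5 0" --pt "-0.4 0 0.1 0 0 0.6 0" --pt "-0.4 0.05 0.1 0 0 0.6 0" --pt "-0.4 0.05 0.1 0 0 0.6 0" --pt "-0.4 0.05 0.1 0 0 0.6 0" --pt "-0.4 0.1 0.1 0 0 0.6 0"

```text
time: 10.7
tool_pos: [669.4, 22.6, 210.6]
tcp_rot: [-180.0, 0.0, 89.1]
ft_force: [-0.2, 0.5, -2.6]
finger_gap: 8.0
grip_force: 69.9
```

Emit:
apply_moves --pt "-0.4 0.1 0.1 0 0 0.6 0" --pt "-0.4 0.15 0.1 0 0 0.6 0" --pt "-0.35 0.15 0.1 0 0 0.6 0" --pt "-0.35 0.15 0.1 0 0 0.6 0" --pt "-0.35 0.2 0.1 0 0 0.6 0" --pt "-0.3 0.15 0.1 0 0 0.5 0" --pt "-0.15 0.1 0.05 0 0 0.3 0" --pt "0 0 0 0 0 0.1 0"

```text
time: 11.7
tool_pos: [689.4, -49.6, 191.0]
tcp_rot: [-180.0, 0.0, 71.4]
ft_force: [-0.2, -0.3, -2.3]
finger_gap: 8.1
grip_force: 69.9
```

Run:
```python
from plan import *
a=rows(cur(),(np.array([686,-50,122]),down(70)),8,0)
```

```text
[[0.0,0.0,0.1,0.0,0.0,0.01,0],[-0.01,-0.02,0.28,0.0,0.0,0.04,0],[-0.01,-0.01,0.39,0.0,0.0,0.05,0],[0.0,-0.02,0.38,0.0,0.0,0.05,0],[-0.01,-0.02,0.38,0.0,0.0,0.05,0],[-0.01,-0.01,0.39,0.0,0.0,0.05,0],[-0.01,-0.02,0.29,-0.01,0.0,0.04,0],[0.0,0.0,0.09,0.0,0.0,0.01,0]]
max 0.39 end [686. -50. 122.] [180.   0.  70.]
```

Emit:
apply_moves --pt "0 0 0.1 0 0 0 0" --pt "0 0 0.3 0 0 0 0" --pt "0 -0.05 0.4 0 0 0 0" --pt "0 0 0.4 0 0 0 0" --pt "0 -0.05 0.4 0 0 0 0" --pt "0 0 0.4 0 0 0 0" --pt "0 0 0.25 0 0 0 0" --pt "0 0 0.1 0 0 0 0"

```text
time: 12.7
tool_pos: [686.3, -48.3, 120.0]
tcp_rot: [-180.0, 0.0, 71.4]
ft_force: [-0.1, 0.1, -1.8]
finger_gap: 8.2
grip_force: 69.9
```

Emit:
apply_moves --pt "0 0 0.05 0 0 0 0" --pt "0 0 0.05 0 0 0 0" --pt "0 0 0.05 0 0 0 0"

```text
time: 13.08
tool_pos: [686.8, -48.3, 116.7]
tcp_rot: [180.0, -0.0, 71.4]
ft_force: [0.0, 0.3, -3.1]
finger_gap: 8.3
grip_force: 69.9
```

Emit:
apply_moves --pt "0 0 0.05 0 0 0 0" --pt "0 0 0 0 0 0 0"

```text
time: 13.32
tool_pos: [687.1, -48.4, 116.1]
tcp_rot: [179.9, -0.0, 71.4]
ft_force: [-1.3, 0.1, 4.2]
finger_gap: 8.2
grip_force: 70.9
```

Emit:
apply_moves --pt "0 0 0.03 0 0 0 0" --pt "0 0 0 0 0 0 0"

```text
time: 13.58
tool_pos: [687.5, -48.5, 116.0]
tcp_rot: [179.9, -0.0, 71.4]
ft_force: [-3.2, -0.6, 8.8]
finger_gap: 8.4
grip_force: 71.6
```

The bin is standing on the mat (8.8 N contact). Release, rise, and plan the side-wall grasp.

Emit:
apply_moves --pt "0 0 -0.05 0 0 0 0.1" --pt "0 0 0 0 0 0 0.3" --pt "0 0 0 0 0 0 0.5" --pt "0 0 0 0 0 0 0.5" --pt "0 0 -0.2 0 0 0 0.5" --pt "0 0 -0.6 0 0 0 0.5" --pt "0 0 -0.9 0 0 0 0.5" --pt "0 0 -0.9 0 0 0 0.6"

```text
time: 14.58
tool_pos: [686.9, -48.3, 195.9]
tcp_rot: [179.9, -0.0, 71.4]
ft_force: [-0.6, 0.6, -0.3]
finger_gap: 51.2
grip_force: 0.0
```

Run:
```python
from plan import *
import cv2
from bench import snapshot
im=snapshot("scene"); cv2.imwrite("pics/s3r.png",im[:,:,::-1]); cv2.imwrite("pics/s3.png",cv2.resize(im[190:350,170:370,::-1],(750,600),interpolation=cv2.INTER_CUBIC))
a=rows(cur(),(np.array([651.2,-36.3,192]),down(161.4)),22,1)
b=rows(a,(np.array([651.2,-36.3,76]),down(161.4)),8,1)
b=pose(643.6,-33.7,-18.6,[[75,-25,91],[75,25,91],[75,-25,57],[-45,-29,60],[-45,29,60]],4)
print((proj("scene",b)-[170,190])*3.75)
```

```text
[[0.0,-0.01,0.0,0.0,0.0,-0.17,1],[0.0,-0.04,0.01,0.0,0.0,-0.52,1],[0.0,-0.05,0.01,0.01,0.01,-0.86,1],[0.01,-0.07,0.02,0.0,0.0,-1.03,1],[0.02,-0.07,0.01,0.01,0.0,-1.04,1],[0.01,-0.07,0.02,0.0,0.0,-1.03,1],[0.03,-0.06,0.02,0.01,0.01,-1.03,1],[0.03,-0.07,0.01,0.0,0.0,-1.03,1]]
[[0.03,-0.06,0.02,0.01,0.0,-1.04,1],[0.04,-0.05,0.01,0.0,0.01,-1.03,1],[0.05,-0.06,0.02,0.0,0.0,-1.03,1],[0.05,-0.05,0.01,0.01,0.0,-1.04,1],[0.05,-0.04,0.02,0.0,0.01,-1.03,1],[0.06,-0.04,0.02,0.01,0.0,-1.03,1],[0.06,-0.04,0.01,0.0,0.0,-1.04,1],[0.06,-0.03,0.02,0.01,0.01,-1.03,1]]
[[0.06,-0.03,0.01,0.0,0.0,-1.03,1],[0.07,-0.02,0.02,0.01,0.0,-1.03,1],[0.07,-0.01,0.01,0.0,0.01,-1.04,1],[0.05,-0.01,0.02,0.01,0.0,-0.86,1],[0.04,0.0,0.01,0.0,0.0,-0.51,1],[0.01,0.0,0.0,0.0,0.0,-0.18,1]]
max 1.04 end [651.2 -36.2 192. ] [-180.     0.   161.4]
[[0.0,0.0,0.16,0.0,0.0,0.0,1],[0.0,0.0,0.48,0.0,0.0,0.0,1],[0.0,0.0,0.65,0.0,0.0,0.0,1],[0.0,0.0,0.64,0.0,0.0,0.0,1],[0.0,0.0,0.65,0.0,0.0,0.0,1],[0.0,0.0,0.64,0.0,0.0,0.0,1],[0.0,0.0,0.48,0.0,0.0,0.0,1],[0.0,0.0,0.17,0.0,0.0,0.0,1]]
max 0.65 end [651.2 -36.3  75.9] [-180.     0.   161.4]
[[218.74575793 405.32519718]
 [294.02201545 429.91537295]
 [222.85578406 430.40430782]
 [284.96880437 273.72661401]
 [365.94170334 298.31783325]]
```

View pics/s3.png

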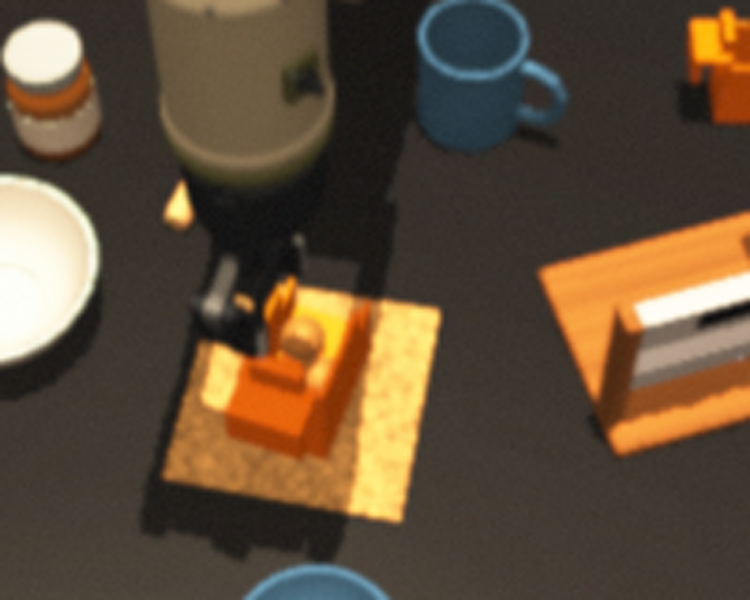

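The bin stands upright on the mat; hook back corners at (230,408) and (303,430) in the crop, a walnut visible at (300,340). It is within a few mm of the prediction. Turning the tool 90°, opening wide.

Emit:
apply_moves --pt "0 0 0 0 0 -0.2 1" --pt "0 0 0 0 0 -0.6 1" --pt "0 0 0 0 0 -1 1" --pt "0 0 0 0 0 -1 1" --pt "0 0 0 0 0 -1 1" --pt "0 0 0 0 0 -1 1" --pt "0 0 0 0 0 -1 1" --pt "0 0 0 0 0 -1 1"

```text
time: 15.62
tool_pos: [685.9, -48.2, 192.0]
tcp_rot: [-179.9, -0.0, 102.8]
ft_force: [0.8, 0.7, 0.7]
finger_gap: 85.2
grip_force: 0.0
```

Emit:
apply_moves --pt "0 0 0 0 0 -1 1" --pt "0 0 0 0 0 -1 1" --pt "0 0 0 0 0 -1 1" --pt "0 0 0 0 0 -1 1" --pt "0 0 0 0 0 -1 1" --pt "0 0 0 0 0 -1 1" --pt "0 0 0 0 0 -1 1" --pt "0 0 0 0 0 -1 1"

```text
time: 16.62
tool_pos: [685.9, -48.2, 192.0]
tcp_rot: [-179.9, -0.1, 139.5]
ft_force: [0.7, 0.2, 0.1]
finger_gap: 85.5
grip_force: 0.0
```

Emit:
apply_moves --pt "0 0 0 0 0 -1 1" --pt "0.05 0 0 0 0 -1 1" --pt "0.2 0 0 0 0 -1 1" --pt "0.4 0 0 0 0 -1 1" --pt "0.4 0 0 0 0 -0.7 1" --pt "0.2 0 0 0 0 -0.4 1" --pt "0.05 0 0 0 0 0 1"

```text
time: 17.5
tool_pos: [650.9, -31.7, 192.9]
tcp_rot: [-180.0, -0.0, 162.7]
ft_force: [0.1, 0.1, 0.6]
finger_gap: 85.3
grip_force: 0.0
```

Run:
```python
from plan import *
a=rows(cur(),(np.array([651.5,-34.5,76]),down(162)),8,1)
```

```text
[[0.0,0.0,0.16,0.0,0.0,0.01,1],[-0.01,-0.01,0.49,0.0,0.0,0.01,1],[-0.01,-0.02,0.65,0.0,0.0,0.03,1],[0.0,-0.01,0.65,0.0,0.0,0.02,1],[-0.01,-0.01,0.65,0.0,-0.01,0.02,1],[-0.01,-0.02,0.65,0.0,0.0,0.03,1],[-0.01,-0.01,0.48,0.0,0.0,0.02,1],[0.0,0.0,0.17,0.0,0.0,0.0,1]]
max 0.65 end [651.6 -34.5  75.9] [-180.    0.  162.]
```

Emit:
apply_moves --pt "0 -0.05 0.15 0 0 0 1" --pt "0 -0.05 0.5 0 0 0 1" --pt "0 0 0.65 0 0 0.05 1" --pt "0 0 0.65 0 0 0.05 1" --pt "0 0 0.65 0 0 0.05 1" --pt "0 0 0.65 0 0 0 1" --pt "0 0 0.45 0 0 0 1" --pt "0 0 0.15 0 0 0 1"

```text
time: 18.5
tool_pos: [649.8, -34.6, 76.5]
tcp_rot: [-180.0, -0.1, 162.0]
ft_force: [0.1, 0.7, -0.4]
finger_gap: 85.2
grip_force: 0.0
```

Emit:
apply_moves --pt "0 0 0 0 0 0 0.9" --pt "0 0 0 0 0 0 0.8" --pt "0 0 0 0 0 0 0.7" --pt "0 0 0 0 0 0 0.6" --pt "0 0 0 0 0 0 0.5" --pt "0 0 0 0 0 0 0.5" --grip_force 35

```text
time: 19.25
tool_pos: [651.2, -34.6, 79.0]
tcp_rot: [180.0, 0.1, 162.0]
ft_force: [-0.2, 2.9, 6.4]
finger_gap: 57.1
grip_force: 38.7
```

Side walls held (gap 57 mm, 39 N). Lift and carry to over the bowl.

Emit:
apply_moves --pt "0 0 -0.1 0 0 0 0.5" --pt "0 0 -0.25 0 0 0 0.5" --pt "0 0 -0.4 0 0 0 0.5" --pt "0 0 -0.55 0 0 0 0.5" --pt "0 0 -0.6 0 0 0 0.5" --pt "0 0 -0.5 0 0 0 0.5" --pt "0 0 -0.3 0 0 0 0.5" --pt "0 0 -0.1 0 0 0 0.5"

```text
time: 20.25
tool_pos: [650.8, -34.7, 162.8]
tcp_rot: [180.0, 0.1, 162.0]
ft_force: [0.4, -0.2, -1.8]
finger_gap: 57.5
grip_force: 37.8
```

Run:
```python
from plan import *
a=rows(cur(),(np.array([659.5,-277.3,158]),down(162)),16,.5)
```

```text
[[-0.04,-0.1,0.0,0.0,0.0,0.0,0.5],[-0.1,-0.29,0.01,0.0,0.0,0.0,0.5],[-0.18,-0.49,0.01,0.0,0.0,0.0,0.5],[-0.21,-0.58,0.01,0.0,0.0,0.0,0.5],[-0.22,-0.59,0.01,0.0,0.0,0.0,0.5],[-0.21,-0.58,0.02,0.0,0.0,0.0,0.5],[-0.22,-0.58,0.01,0.0,0.01,0.0,0.5],[-0.21,-0.59,0.01,0.0,0.0,0.0,0.5]]
[[-0.21,-0.58,0.01,0.0,0.0,0.0,0.5],[-0.22,-0.59,0.02,0.0,0.0,-0.01,0.5],[-0.21,-0.58,0.01,0.0,0.0,0.0,0.5],[-0.21,-0.59,0.01,0.0,0.0,0.0,0.5],[-0.22,-0.58,0.01,0.0,0.0,0.0,0.5],[-0.18,-0.49,0.01,0.0,0.0,0.0,0.5],[-0.1,-0.29,0.01,0.0,0.0,0.0,0.5],[-0.04,-0.1,0.0,0.0,0.0,0.0,0.5]]
max 0.59 end [ 659.6 -277.4  158. ] [180.   0. 162.]
```

Emit:
apply_moves --pt "-0.05 -0.1 0 0 0 0 0.5" --pt "-0.1 -0.3 0 0 0 0 0.5" --pt "-0.2 -0.5 0 0 0 0 0.5" --pt "-0.2 -0.6 0 0 0 0 0.5" --pt "-0.2 -0.6 0 0 0 0 0.5" --pt "-0.2 -0.6 0 0 0 0 0.5" --pt "-0.2 -0.6 0 0 0 0 0.5" --pt "-0.2 -0.6 0 0 0 0 0.5"

```text
time: 21.25
tool_pos: [652.7, -159.9, 161.9]
tcp_rot: [180.0, 0.0, 161.9]
ft_force: [1.2, 0.1, -2.5]
finger_gap: 57.1
grip_force: 37.8
```

Emit:
apply_moves --pt "-0.2 -0.6 0 0 0 0 0.5" --pt "-0.2 -0.6 0 0 0 0 0.5" --pt "-0.2 -0.6 0 0 0 0 0.5" --pt "-0.2 -0.6 0 0 0 0 0.5" --pt "-0.2 -0.6 0 0 0 0 0.5" --pt "-0.2 -0.45 0 0 0 0 0.5" --pt "-0.1 -0.25 0 0 0 0 0.5" --pt "-0.05 0 0 0 0 0 0.5"

```text
time: 22.25
tool_pos: [656.9, -277.0, 161.8]
tcp_rot: [180.0, -0.0, 161.9]
ft_force: [-0.6, -0.7, -1.9]
finger_gap: 57.3
grip_force: 37.8
```

```bash
cat > pour.py <<'E'
from plan import *
def tcp(th,lipz,back=28,beta=-18):
    t=np.radians(th); x=53*np.cos(t)-45*np.sin(t); z=53*np.sin(t)+45*np.cos(t)
    b=np.array([np.cos(np.radians(beta)),np.sin(np.radians(beta))])
    return np.r_[np.array([582.5,-252.3])+(back+x)*b,lipz+z], down(beta+180)*R.from_rotvec([0,-t,0])
E
python3 - <<'E'
from pour import *
import cv2
from bench import snapshot
im=snapshot("scene"); cv2.imwrite("pics/s4.png",cv2.resize(im[170:330,100:300,::-1],(750,600),interpolation=cv2.INTER_CUBIC))
s=cur()
for th,z,n in((0,112,2),(8,108,3),(15,104,3),(21,100,4),(27,96,5),(36,94,5),(45,92,5),):
    print(th);s=rows(s,tcp(th,z),n,.5,ease=False)
E
```

```text
0
[[-0.04,0.0,0.08,0.0,0.0,0.0,0.5],[-0.05,0.0,0.08,0.0,0.0,-0.01,0.5]]
max 0.08 end [ 659.7 -277.3  157. ] [180.  -0. 162.]
8
[[0.08,0.0,-0.03,0.0,-0.58,0.0,0.5],[0.07,0.0,-0.04,0.0,-0.58,0.0,0.5],[0.07,0.0,-0.04,0.0,-0.59,0.0,0.5]]
max 0.59 end [ 653.2 -275.2  160. ] [180.   8. 162.]
15
[[0.07,0.0,-0.02,0.0,-0.51,0.0,0.5],[0.07,0.0,-0.03,0.0,-0.51,0.0,0.5],[0.08,0.0,-0.03,0.0,-0.5,0.0,0.5]]
max 0.51 end [ 646.6 -273.1  161.1] [180.  15. 162.]
21
[[0.05,0.0,-0.01,0.0,-0.33,0.0,0.5],[0.05,0.0,-0.02,0.0,-0.33,0.0,0.5],[0.05,0.0,-0.01,0.0,-0.32,0.0,0.5],[0.04,0.0,-0.02,0.0,-0.33,0.0,0.5]]
max 0.33 end [ 640.9 -271.2  161.2] [180.  21. 162.]
27
[[0.04,0.0,-0.01,0.0,-0.26,0.0,0.5],[0.05,0.0,-0.01,0.0,-0.26,0.0,0.5],[0.04,0.0,-0.01,0.0,-0.27,0.0,0.5],[0.04,0.0,-0.01,0.0,-0.26,0.0,0.5],[0.05,0.0,-0.02,0.0,-0.26,0.0,0.5]]
max 0.27 end [ 634.5 -269.1  160.2] [180.  27. 162.]
36
[[0.06,0.0,-0.04,0.0,-0.39,0.0,0.5],[0.05,0.0,-0.04,0.0,-0.4,0.0,0.5],[0.06,0.0,-0.04,0.0,-0.39,0.0,0.5],[0.05,0.0,-0.05,0.0,-0.39,0.0,0.5],[0.05,0.0,-0.04,0.0,-0.4,0.0,0.5]]
max 0.4 end [ 624.8 -266.   161.5] [180.  36. 162.]
45
[[0.06,0.0,-0.04,0.0,-0.39,0.0,0.5],[0.06,0.0,-0.04,0.0,-0.39,0.0,0.5],[0.05,0.0,-0.05,0.0,-0.4,0.0,0.5],[0.06,0.0,-0.05,0.0,-0.39,0.0,0.5],[0.05,0.0,-0.04,0.0,-0.39,0.0,0.5]]
max 0.4 end [ 614.6 -262.7  161.2] [180.  45. 162.]
```

View pics/s4.png

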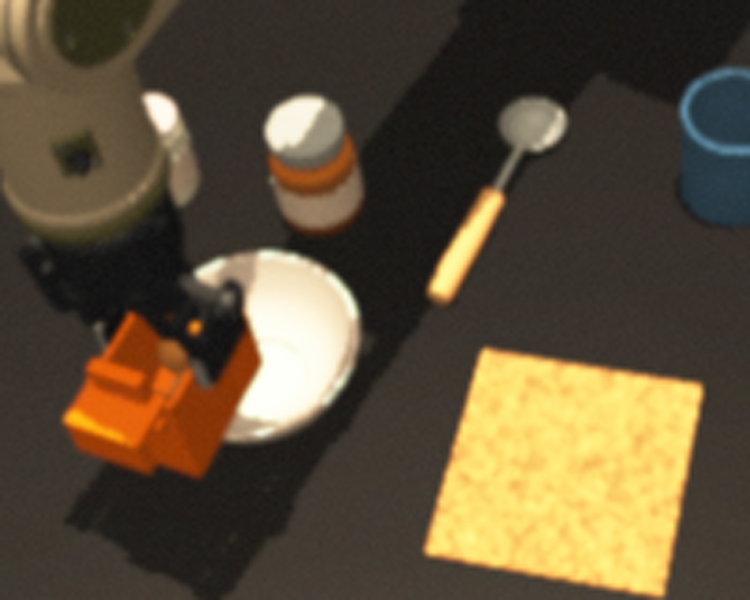

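The bin hangs at the bowl's right-rear edge with its walnuts inside; hook back corners at crop (65,415) and (152,470). I check those against the model before tipping.

Run:
```python
from plan import *
p,r=cur(); q=np.array([[75,-25,91],[75,25,91],[41,-18,115],[-45,29,60],[45,29,0],[-45,0,29]])-[8,0,74]
T=r*R.from_euler("xyz",[180,0,180],degrees=True).inv()
print(np.c_[(proj("scene",p+T.apply(q))-[100,170])*3.75, p+T.apply(q)].round(0))
```

```text
[[  64.  415.  713. -321.  179.]
 [ 138.  440.  729. -273.  179.]
 [  93.  350.  683. -304.  203.]
 [ 247.  307.  616. -232.  148.]
 [ 200.  473.  701. -260.   88.]
 [ 217.  321.  607. -260.  117.]]
```

The model matches the picture, e.g. (64,415) and (200,473). Tip slowly about the lip.

Emit:
apply_moves --pt "-0.05 0 0.1 0 0 0 0.5" --pt "-0.05 0 0.05 0 0 0 0.5" --pt "0.05 0 0 0 -0.5 0 0.5" --pt "0.1 0 -0.05 0 -0.65 0 0.5" --pt "0.1 0 -0.05 0 -0.65 0 0.5" --pt "0.05 0 -0.05 0 -0.5 0 0.5" --pt "0.1 0 0 0 -0.5 0 0.5" --pt "0.05 0 -0.05 0 -0.5 0 0.5"

```text
time: 23.3
tool_pos: [646.1, -272.6, 161.6]
tcp_rot: [180.0, 15.2, 162.0]
ft_force: [-0.3, 0.4, -2.3]
finger_gap: 57.3
grip_force: 37.8
```

Emit:
apply_moves --pt "0.05 0 0 0 -0.3 0 0.5" --pt "0.05 0 -0.05 0 -0.35 0 0.5" --pt "0.05 0 0 0 -0.3 0 0.5" --pt "0.05 0 0 0 -0.3 0 0.5" --pt "0.05 0 0 0 -0.25 0 0.5" --pt "0.05 0 -0.05 0 -0.25 0 0.5" --pt "0.05 0 0 0 -0.25 0 0.5" --pt "0.05 0 0 0 -0.25 0 0.5"

```text
time: 24.3
tool_pos: [634.6, -269.3, 160.7]
tcp_rot: [-180.0, 25.5, 162.0]
ft_force: [-0.5, 0.6, -2.5]
finger_gap: 57.0
grip_force: 37.9
```

Run:
```python
from pour import *
s=rows(cur(),tcp(46,92),10,.5)
```

```text
[[0.02,0.0,-0.01,0.0,-0.11,0.0,0.5],[0.04,0.0,-0.02,0.0,-0.32,0.0,0.5],[0.08,0.0,-0.05,0.0,-0.53,0.0,0.5],[0.09,0.0,-0.05,0.0,-0.64,0.0,0.5],[0.09,0.0,-0.06,0.0,-0.63,0.0,0.5],[0.08,0.0,-0.07,0.0,-0.64,0.0,0.5],[0.08,0.0,-0.07,0.0,-0.64,0.0,0.5],[0.07,0.0,-0.06,-0.01,-0.53,0.0,0.5]]
[[0.04,0.0,-0.04,0.0,-0.32,-0.01,0.5],[0.01,0.0,-0.01,0.0,-0.11,0.0,0.5]]
max 0.64 end [ 613.3 -262.4  161.3] [-180.   46.  162.]
```

Emit:
apply_moves --pt "0 0 0 0 0 0 0.5" --pt "0.05 0 0 0 -0.2 0 0.5" --pt "0.05 0 0 0 -0.25 0 0.5" --pt "0.05 0 -0.05 0 -0.3 0 0.5" --pt "0.05 0 0 0 -0.3 0 0.5" --pt "0.05 0 -0.05 0 -0.3 0 0.5" --pt "0.05 0 0 0 -0.3 0 0.5" --pt "0.05 0 -0.05 0 -0.3 0 0.5"

```text
time: 25.3
tool_pos: [623.5, -265.7, 159.2]
tcp_rot: [-180.0, 34.5, 162.0]
ft_force: [-1.0, -0.0, -2.2]
finger_gap: 57.4
grip_force: 37.9
```

Emit:
apply_moves --pt "0.05 0 -0.05 0 -0.4 0 0.5" --pt "0.05 0 -0.05 0 -0.5 0 0.5" --pt "0.1 0 -0.05 0 -0.5 0 0.5" --pt "0.05 0 -0.05 0 -0.5 0 0.5" --pt "0.05 0 -0.05 0 -0.4 0 0.5" --pt "0 0 -0.05 0 -0.25 0 0.5" --pt "0 0 0 0 0 0 0.5" --pt "0 0 0 0 0 0 0.5"

```text
time: 26.3
tool_pos: [611.7, -262.0, 161.0]
tcp_rot: [-180.0, 46.1, 162.0]
ft_force: [0.1, -0.4, -1.5]
finger_gap: 56.9
grip_force: 37.9
```

Run:
```python
from pour import *
import cv2
from bench import snapshot
a=snapshot("scene")[170:330,100:300]; b=snapshot("top")[90:250,280:420]
cv2.imwrite("pics/s5.png",cv2.resize(np.hstack([a,b])[:,:,::-1],(800,376),interpolation=cv2.INTER_CUBIC))
```

```text
(no output)
```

View pics/s5.png

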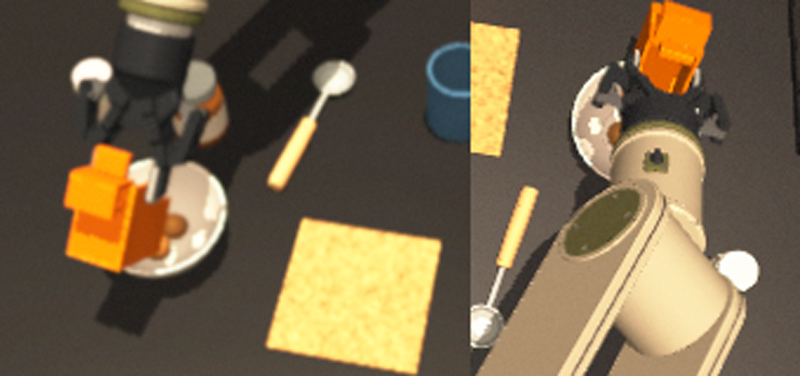

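Two walnuts show in the bowl at (175,225) and (160,248); the third is hidden behind the bin. I hold a moment with slightly more tilt, then raise it, still tipped, to look.

Emit:
apply_moves --pt "0 0 0 0 -0.3 0 0.5" --pt "0 0 0 0 -0.4 0 0.5" --pt "0 0 0 0 0 0 0.5" --pt "0 0 0 0 0 0 0.5" --pt "0 0 0 0 0.4 0 0.5" --pt "0 0 0 0 0.3 0 0.5"

```text
time: 27.15
tool_pos: [612.0, -262.2, 161.4]
tcp_rot: [-180.0, 46.0, 162.0]
ft_force: [0.1, -0.0, -2.0]
finger_gap: 57.3
grip_force: 37.9
```

Emit:
apply_moves --pt "0 0 -0.3 0 0 0 0.5" --pt "-0.2 0 -0.5 0 0 0 0.5" --pt "-0.5 -0.1 -0.5 0 0.1 0 0.5" --pt "-0.5 -0.2 -0.5 0 0.2 0 0.5" --pt "-0.5 -0.2 -0.5 0 0.2 0 0.5" --pt "-0.5 -0.2 0 0 0.2 0 0.5" --pt "-0.2 -0.1 0 0 0.2 0 0.5" --pt "0 0 0 0 0 0 0.5"

```text
time: 28.15
tool_pos: [605.8, -285.3, 260.1]
tcp_rot: [-180.0, 42.0, 162.0]
ft_force: [0.0, 0.3, -2.7]
finger_gap: 57.4
grip_force: 38.0
```

Run:
```python
from pour import *
import cv2
from bench import snapshot
a=snapshot("scene")[170:330,100:300]; b=snapshot("top")[90:250,280:420]
cv2.imwrite("pics/s6.png",cv2.resize(np.hstack([a,b])[:,:,::-1],(800,376),interpolation=cv2.INTER_CUBIC))
```

```text
(no output)
```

View pics/s6.png

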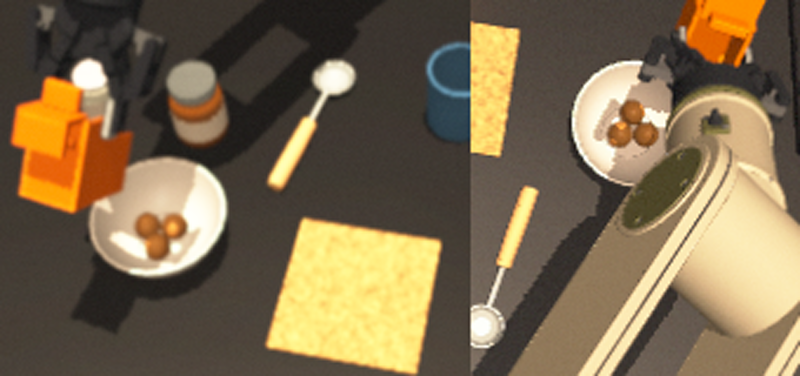

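All three walnuts lie in the bowl: (147,225), (175,227) and (157,246) in the scene crop, and the top view agrees. Now I right the bin and return it to the mat.

Run:
```python
from plan import *
a=rows(cur(),(np.array([648,-35,200]),down(162)),16,.5)
```

```text
[[0.03,0.11,0.01,0.0,0.12,0.0,0.5],[0.08,0.32,0.02,0.0,0.35,0.0,0.5],[0.14,0.53,0.05,0.0,0.58,0.0,0.5],[0.17,0.65,0.06,0.0,0.71,0.0,0.5],[0.16,0.64,0.08,0.0,0.7,0.0,0.5],[0.16,0.64,0.08,0.0,0.7,0.0,0.5],[0.15,0.64,0.09,0.0,0.7,0.0,0.5],[0.15,0.65,0.1,0.0,0.71,0.0,0.5]]
[[0.14,0.64,0.1,0.0,0.7,0.0,0.5],[0.13,0.64,0.12,0.0,0.7,0.0,0.5],[0.13,0.64,0.12,0.01,0.7,0.0,0.5],[0.12,0.65,0.13,0.0,0.71,-0.01,0.5],[0.12,0.64,0.14,0.0,0.7,0.0,0.5],[0.08,0.53,0.11,0.0,0.58,0.0,0.5],[0.05,0.33,0.08,0.0,0.35,0.0,0.5],[0.02,0.1,0.02,0.0,0.12,0.0,0.5]]
max 0.71 end [648.  -35.1 200. ] [-180.    0.  162.]
```

Emit:
apply_moves --pt "0.05 0.1 0 0 0.1 0 0.5" --pt "0.1 0.3 0 0 0.35 0 0.5" --pt "0.15 0.55 0.05 0 0.6 0 0.5" --pt "0.15 0.65 0.05 0 0.7 0 0.5" --pt "0.15 0.65 0.1 0 0.7 0 0.5" --pt "0.15 0.65 0.1 0 0.7 0 0.5" --pt "0.15 0.65 0.1 0 0.7 0 0.5" --pt "0.15 0.65 0.1 0 0.7 0 0.5"

```text
time: 29.25
tool_pos: [627.0, -158.5, 228.9]
tcp_rot: [-180.0, 20.9, 162.0]
ft_force: [-0.0, -0.2, -2.0]
finger_gap: 57.4
grip_force: 37.9
```

Emit:
apply_moves --pt "0.15 0.65 0.1 0 0.7 0 0.5" --pt "0.15 0.65 0.1 0 0.7 0 0.5" --pt "0.15 0.65 0.1 0 0.7 0 0.5" --pt "0.1 0.65 0.15 0 0.7 0 0.5" --pt "0.1 0.65 0.15 0 0.7 0 0.5" --pt "0.1 0.5 0.1 0 0.6 0 0.5" --pt "0.05 0.3 0.1 0 0.4 0 0.5" --pt "0 0.1 0 0 0.1 0 0.5"

```text
time: 30.25
tool_pos: [648.1, -35.1, 199.9]
tcp_rot: [-180.0, -0.1, 162.0]
ft_force: [0.0, 0.2, -2.2]
finger_gap: 57.3
grip_force: 37.9
```

Run:
```python
from plan import *
a=rows(cur(),(np.array([648,-35,86]),down(162)),8,.5)
```

```text
[[0.0,0.0,0.16,0.0,0.0,0.0,0.5],[0.0,0.0,0.47,0.0,0.0,0.0,0.5],[0.0,0.0,0.64,0.0,-0.01,0.0,0.5],[0.0,0.0,0.63,0.0,0.0,0.0,0.5],[0.0,0.0,0.63,0.0,0.0,0.0,0.5],[0.0,0.0,0.63,0.0,0.0,0.0,0.5],[0.0,0.0,0.48,0.0,-0.01,0.0,0.5],[0.0,0.0,0.16,0.0,0.0,0.0,0.5]]
max 0.64 end [648.  -35.1  85.9] [-180.    0.  162.]
```

Emit:
apply_moves --pt "0 0 0.15 0 0 0 0.5" --pt "0 0 0.5 0 0 0 0.5" --pt "0 0 0.65 0 0 0 0.5" --pt "0 0 0.65 0 0 0 0.5" --pt "0 0 0.65 0 0 0 0.5" --pt "0 0 0.6 0 0 0 0.5" --pt "0 0 0.45 0 0 0 0.5" --pt "0 0 0.15 0 0 0 0.5"

```text
time: 31.25
tool_pos: [647.5, -35.4, 85.3]
tcp_rot: [-180.0, -0.1, 162.0]
ft_force: [-0.2, -0.0, -1.5]
finger_gap: 57.7
grip_force: 37.9
```

Emit:
apply_moves --pt "0 0 0.05 0 0 0 0.5" --pt "0 0 0.05 0 0 0 0.5" --pt "0 0 0 0 0 0 0.5"

```text
time: 31.62
tool_pos: [648.6, -35.6, 84.4]
tcp_rot: [180.0, 0.1, 162.0]
ft_force: [0.4, 0.1, -2.2]
finger_gap: 57.5
grip_force: 37.9
```

Emit:
apply_moves --pt "0 0 0.05 0 0 0 0.5" --pt "0 0 0.05 0 0 0 0.5" --pt "0 0 0 0 0 0 0.5"

```text
time: 32.0
tool_pos: [648.0, -35.5, 80.5]
tcp_rot: [-180.0, -0.0, 162.0]
ft_force: [-0.2, -0.2, -1.5]
finger_gap: 57.2
grip_force: 37.9
```

Emit:
apply_moves --pt "0 0 0.05 0 0 0 0.5" --pt "0 0 0.03 0 0 0 0.5" --pt "0 0 0 0 0 0 0.5"

```text
time: 32.38
tool_pos: [648.3, -35.5, 79.0]
tcp_rot: [180.0, 0.0, 162.0]
ft_force: [-4.1, -0.1, 5.5]
finger_gap: 57.3
grip_force: 38.7
```

Contact at the same height as before (79 mm, 5.5 N). Release and rise.

Emit:
apply_moves --pt "0 0 0 0 0 0 0.72" --pt "0 0 0 0 0 0 0.85" --pt "0 0 0 0 0 0 1" --pt "0 0 0 0 0 0 1" --pt "0 0 -0.15 0 0 0 1" --pt "0 0 -0.5 0 0 0 1" --pt "0 0 -0.8 0 0 0 1" --pt "0 0 -0.9 0 0 0 1"

```text
time: 33.38
tool_pos: [648.2, -35.5, 150.5]
tcp_rot: [180.0, 0.0, 162.0]
ft_force: [0.6, 0.7, -0.1]
finger_gap: 85.0
grip_force: 0.0
```

Emit:
apply_moves --pt "0 0 -0.9 0 0 0 1" --pt "0 0 -0.9 0 0 0 1" --pt "0.5 0 -0.9 0 0 0 1" --pt "0.9 0 -0.5 0 0 0 1" --pt "0.9 0 0 0 0 0 1" --pt "0.9 0 0 0 0 0 1" --pt "0.9 0 0 0 0 0 1" --pt "0.4 0 0 0 0 0 1"

```text
time: 34.38
tool_pos: [519.2, 6.6, 246.2]
tcp_rot: [180.0, 0.1, 162.0]
ft_force: [0.2, -0.7, 0.5]
finger_gap: 85.4
grip_force: 0.0
```

Run:
```python
from h import *
from bench import snapshot
import cv2
# compare orange silhouette with the model of an upright bin on the mat (no viewing)
O=pose(640.7,-33,-18,[[75,-25,91],[75,25,91],[75,-25,57],[-45,-29,60],[-45,29,60],[45,29,0],[-45,29,0],[51,-18,115],[51,18,115]],4)
im=cv2.cvtColor(snapshot("scene"),cv2.COLOR_RGB2HSV)
m=cv2.inRange(im,(4,190,90),(19,255,255)); m[:, :200]=0; m[:,300:]=0; m[:255]=0
n,l,s,c=cv2.connectedComponentsWithStats(m); k=1+s[1:,4].argmax()
print(s[k]); p=proj("scene",O); print(p.round(0)); print(p.min(0),p.max(0))
b=cv2.cvtColor(snapshot("top"),cv2.COLOR_RGB2HSV); m=cv2.inRange(b,(4,190,90),(22,255,255)); n,l,s,c=cv2.connectedComponentsWithStats(m[80:180,230:320]); print(s[1:][s[1:,4]>60]+[230,80,0,0,0])
q=proj("top",O);print(q.min(0),q.max(0))
```

```text
[230 269  39  43 443]
[[229. 297.]
 [249. 304.]
 [230. 304.]
 [246. 262.]
 [268. 268.]
 [256. 310.]
 [268. 280.]
 [235. 284.]
 [249. 289.]]
[228.98727632 262.06268835] [267.93937538 310.36893881]
[]
[253.33291899  87.88630975] [286.23215942 138.51798886]
```

The orange silhouette (x 230–269, y 269–312) matches the upright-bin model (229–268, 262–310), so the bin is standing as placed and the gripper is clear. Handing in.

```bash
python3 -c "
from bench import hand_in
print(hand_in())"
```

```text
the job is handed in; nothing more can be done
None
```

Job handed in at about 34 s: all three walnuts are in the bowl, the empty orange bin stands upright on the cork mat, and the gripper is clear; the arm was never driven into the other items, but I did not re-measure their positions at the end.

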